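Lay a standing latch carton down in its taped facing

ROBOT

A 6-joint arm with a two-finger parallel gripper is mounted at the origin on the work surface. World frame = base frame: x ahead of the robot, y to its left, z up, the work surface at z = 0. Lengths are in mm, angles in degrees, forces in N, time in s.
With the tool pointing down it reaches from about 350 to 850 mm from the base axis. Payload 8.1 kg.
Tool frame: the origin (TCP) lies between the finger pads; the fingertips stand 11 mm ahead of it and the grasp point (between the pads) lies 8 mm behind it; z points along the fingers, y is the line along which they close (so a half turn about z gives the same grasp; the last joint's range is limited). The gripper opens to 85 mm and grips with 20 to 120 N. Pads are 22 mm wide; open, the fingers measure 114 mm over their backs; the gripper's body (76 mm by 85 mm) begins 54 mm behind the grasp point. The pads swing forward as they close: fully open they stand 13 mm farther back than shut.
Start: joints at [66.956, 7.471, 85.268, -0, 87.261, -4.893], TCP at [186.895, 570.154, 242.292] pointing down, gripper open.
Joint ranges: [-169.43, 169.43], [-51.17, 129.36], [1.28, 143.12], [-76.62, 256.62], [0, 156.53], [-152.29, 152.29]. Speed limits (degrees/s): [136.94, 136.94, 159.86, 180, 180, 180].

INTERFACE

Orientations are given as [roll, pitch, yaw] about the fixed x, y, z axes, in that order (R = Rz(yaw) Ry(pitch) Rx(roll)).
In Python, from bench import r, snapshot, get_calibration gives the robot as it stands.
- The arm moves only by the tool step_arm, never from a script. Its argument "rows" is a list of rows, each a list of 2 entries, a list of its own where there are three numbers: the shift along the tool's x, y, z in mm, then the turn about the tool's z in degrees. In form: [[[tx, ty, tz], yaw], ...]. A call has 1 to 12 rows; each row is the pose to reach, as a shift and turn from the pose commanded when the call began, along the tool's axes at that moment; what a row does not reach only later rows make up. A row lasts 1/10 s, in which the tool goes at most 50 mm and 8.59 degrees, less where a joint would pass 70% of its speed; a pose out of reach is approached as far as the arm can. A call with a gripper value outside its range is refused whole. "fingers" is the opening, from 0 (shut) to 1 (fully open), set as the call begins (left out, the last holds). The fingers move at their own pace and stop on an object; "squeeze" is the grip in N (left out, the last holds). Time passes only in rows, so rows that repeat a pose let the fingers close. It gives the time, the measured TCP pose, the force, the opening and the grip force at its end, in the units of the state.
- r.sense(): the state, without advancing time (a new reading comes with each control period).
- snapshot(name): name is "scene" or "top" or "wrist"; returns the picture (400x640x3 uint8, blue, green, red); there is no depth.
- get_calibration(name): a dict with "fovy" (degrees; the focal length in pixels is half the picture's height over the tangent of half this angle, whatever the lens; pixels are square), "cx", "cy" (the principal point, pixels), "dist" ([k1, k2, p1, p2, k3] as OpenCV has them; the pictures are not rectified), "eye" and "orientation" of the camera in the world. Camera axes: x right, y up, looking along -z (the intrinsics and any distortion apply to the point x, -y, -z); pixel columns grow to the right and rows downward; lengths in mm; the calibration is good to about 2 mm. A picture is of the moment at which its call begins: read the wrist's pose just before it. get_calibration takes no time and is no camera call; for the wrist camera it gives the pose at the moment of the call.
- r.hand_in(): hands the job in; it is judged then, once.
The state is a dict: "time": time; "joint_pos": joint angles; "qd": joint speeds; "joint_efforts": joint torques, N m; "tool_pos": TCP position; "tcp_rot": TCP orientation; "ft_force": force on the tool from outside, world axes, zero at the start; "wrist_torque": the same for the moment, N m; "finger_gap": finger opening in mm; "grip_force": force on a finger pad.
Only numpy, scipy, OpenCV 4.12 (cv2) and the standard library are available. Lean on these libraries where they do the work, as an engineer would, in place of code of your own. Each camera call takes 0.05 s, during which the arm holds its last target. There are 200 camera calls.

TASK

First push the stray copper handle out of the empty taped outline onto the bare shelf, clear of the tape and still flat. Then tip the standing latch carton over from where it stands so that it comes down lying inside that outline, label side up like its neighbour. Do it gently with the fingertips: pick nothing up, pinch nothing, and leave the other goods where they are.

Things in the scene. Friction and masses are not known exactly. Their poses are not given: they have to be found in the camera images.
- facing: Empty outline of blue tape, flat on the white shelf, fixed; 190 mm (x) by 100 mm (y) inside the 10 mm wide tape. Origin: its centre at shelf height (z = 0); x runs from the end where the carton stands to the far end, y to the left of that. An equal outline with the neighbour carton is 150 mm to its right (y = -150 mm). The shelf on its left (y = 60 to 200 mm, from x = -60 mm on) is bare.
- carton: Standing cardboard carton, 46 deep (x), 64 wide (y), 150 mm tall (z), 240 to 440 g. Origin: centre of underside. White and red label on its -x face; +x faces along the outline. Stands on the near end tape, origin 98 mm (+-8) behind the outline's centre, turned at most 0.05 rad: tipped straight over its +x bottom edge it lands inside. Leant 17 degrees it falls. Pushed in the upper half it tips, low it slides.
- carton_mid (a point): The middle of the carton, 75 mm above its underside; 23 mm above the shelf once it lies flat.
- carton_foot (a point): Middle of the carton's bottom edge on the +x face, over which it tips; on the shelf.
- carton_head (a point): Middle of the carton's top edge on the +x face, 150 mm above carton_foot; comes down at the far end of the outline.
- handle: Stray copper bow handle lying flat inside the outline, 12 mm high. Bar 108 mm long (x), 12 mm square, at y = -18 to -6 mm; two 12 mm square legs at x = +-48 mm reach to y = +20 mm. 130 to 200 g, slides easily. Origin: underside, middle of the length. Bar roughly along the outline (within 0.45 rad), legs towards the outline's left (+y).
- handle_a (a point): Outer corner of the handle: end of bar at x = -54, y = -18 mm, 6 mm up.
- handle_b (a point): Outer corner of the handle: end of bar at x = +54, y = -18 mm, 6 mm up.
- handle_c (a point): Outer corner of the handle: end of leg at x = +54, y = +20 mm, 6 mm up.
- handle_d (a point): Outer corner of the handle: end of leg at x = -54, y = +20 mm, 6 mm up.
- neighbour: An equal carton already lying label up in the second outline, 150 mm (x) by 64 mm (y), 46 mm high, loose. Origin: centre of its underside. Leave it alone.
- roller: Satin black barn door roller lying flat, loose: strap 40 mm (x) by 190 mm (y), 6 mm thick, a grooved wheel 74 mm across centred at y = +66 mm, top of its axle bolt 35 mm up. Origin: underside, middle of the strap. It lies near one side of the standing carton. Leave it alone.
- cylinder: Small silver keyed deadbolt cylinder standing on its end, keyway up, loose: 31 mm across at the foot, collar 42 mm across, 43 mm tall. Origin: centre of its foot. It stands near the other side of the standing carton. (Far right, beyond the neighbour, is a fixed test panel 220 mm tall, and other stock lines both ends of the shelf: not part of the job.) Leave it alone.
Not all that is in view belongs to the job. What is meant by the handle is not red or yellow, and is the smaller of those in its own colour.

How it is judged:
By the outcome, as a careful person would: the job done as asked, in the order asked, and still so for the second after the job is handed in, with the robot touching nothing.
It also fails if it takes over 48 s, if anything falls off the work surface, if the arm or the gripper's body presses on something with over 40 N, if the wrist force passes 120 N, or if a joint passes its speed limit or range.

## Working session

There is one attempt and no reset: what is moved stays moved. The work goes in short steps, Python scripts to look and compute and a tool call to move; the robot and the scene stay as the last step left them, time stands still between calls to the robot, and variables do not carry over. Pictures are saved under pics/ and viewed, at most 10 in all, crops included, and the job is handed in when it is done.

Besides the shell and the picture viewer there is one more tool, called after ">>>" by a JSON object that holds its "op" and its "data". step_arm: Moves the arm, as the interface text tells. Its arguments: {"type":"object","properties":{"rows":{"type":"array"},"fingers":{"type":"number"},"squeeze":{"type":"number"}},"required":["rows"]}

```bash
mkdir -p pics; cat > h.py <<'E'
import numpy as np, cv2
from scipy.spatial.transform import Rotation as R
from bench import r, snapshot, get_calibration
def rot(o):
    o=np.array(o,float)
    if o.shape==(3,3): return o
    return R.from_euler('xyz',o,degrees=True).as_matrix() if o.size==3 else R.from_quat(o).as_matrix()
def ray(c,uv,z):
    f=200/np.tan(np.radians(c['fovy']/2)); K=np.array([[f,0,c['cx']],[0,f,c['cy']],[0,0,1]])
    p=cv2.undistortPoints(np.array(uv,float).reshape(-1,1,2),K,np.array(c['dist'],float)).reshape(-1,2)
    d=np.c_[p[:,0],-p[:,1],-np.ones(len(p))]@rot(c['orientation']).T
    e=np.array(c['eye']); t=(z-e[2])/d[:,2]
    return e+d*t[:,None]
E
python3 - <<'E'
from h import *
for n in ("scene","top"):
    c=get_calibration(n); print(n,c); cv2.imwrite(f'pics/{n}0.png',snapshot(n))
s=r.sense(); print(s['tool_pos'],s['tcp_rot'],s['time'])
E
```

```text
scene {'fovy': 56.745026787223644, 'cx': 325.4362453851724, 'cy': 199.9971402534537, 'dist': array([-0.04916589,  0.        ,  0.        ,  0.        ,  0.        ]), 'eye': array([1220.51053178,  213.736424  ,  763.69256342]), 'orientation': array([4.45763423e+01, 7.95591706e-02, 1.02109646e+02])}
top {'fovy': 44.39444248019112, 'cx': 322.2083153533507, 'cy': 200.20869596265476, 'dist': array([-0.02449185,  0.        ,  0.        ,  0.        ,  0.        ]), 'eye': array([ 414.67427852,   62.81998315, 1166.90749339]), 'orientation': array([ 11.05634489,  -0.19462828, -89.0841495 ])}
[186.69903978 569.71244638 241.36024839] [-1.79905591e+02 -8.43964821e-03  1.61848727e+02] 0.1
```

View pics/top0.png

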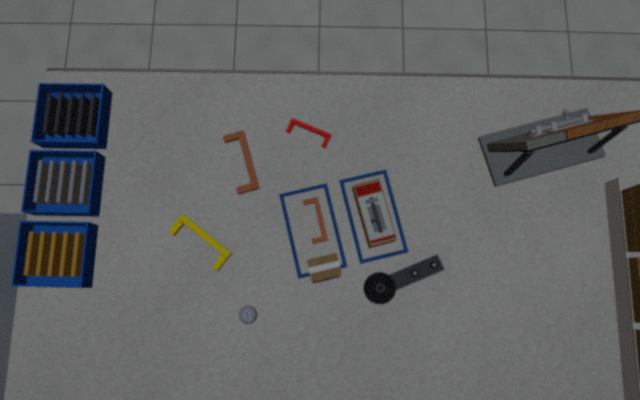

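View pics/scene0.png

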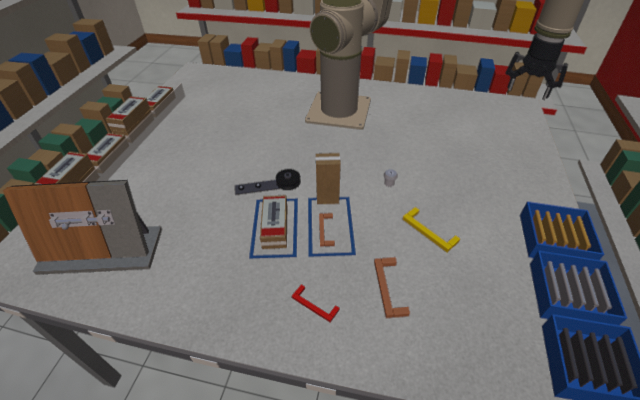

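The top view shows two copper handles: a large one at about (243,162), lying outside the tape, and a small one at about (316,220), inside the empty outline with its legs to the left. The small one is the one meant. The red handle (310,132) and yellow handle (200,242) are decoys. The carton stands at (323,267), the roller at (380,288) and the cylinder at (248,315). I'll confirm in a crop and measure.

```bash
cat > meas.py <<'E'
from h import *
def blobs(m,amin):
    cs,_=cv2.findContours(m,cv2.RETR_EXTERNAL,cv2.CHAIN_APPROX_NONE)
    return [c for c in cs if cv2.contourArea(c)>amin]
def hsv(im): return cv2.cvtColor(im,cv2.COLOR_BGR2HSV)
def copper(im): return cv2.inRange(hsv(im),(4,90,60),(13,190,255))
E
python3 - <<'E'
from meas import *
c=get_calibration("top"); im=cv2.imread('pics/top0.png'); h=hsv(im)
for p in [(322,220),(250,165),(323,270),(323,258),(300,270),(310,187)]: print(p,h[p[1],p[0]])
b=cv2.inRange(h,(105,110,50),(125,255,255))
for k in blobs(b,500):
    ctr=k.mean(0)
    w=ray(c,k.reshape(-1,2),0)[:,:2].astype(np.float32)
    print('blue',ctr,cv2.minAreaRect(w))
for k in blobs(copper(im),60):
    w=ray(c,k.reshape(-1,2),12)[:,:2].astype(np.float32)
    print('cop',k.mean(0),cv2.minAreaRect(w),cv2.boxPoints(cv2.minAreaRect(w)).round())
for n,uv,z in [('carton top/bottom',[(309,256),(338,253),(341,276),(312,282)],150),('cyl',[(248,315)],43),('roller',[(380,288)],30),('strap end',[(440,262)],6),('yellow',[(182,218),(230,255),(218,269),(172,233)],12),('bigcop',[(225,136),(258,187),(239,192)],12)]:
    print(n,ray(c,uv,z).round()[:,:2].tolist())
cv2.imwrite('pics/crop0.png',cv2.resize(im[110:330,160:460],None,fx=2.6,fy=2.6,interpolation=cv2.INTER_CUBIC))
E
```

```text
(322, 220) [ 10 113 106]
(250, 165) [ 10 148 102]
(323, 270) [ 13  22 106]
(323, 258) [ 16 114  83]
(300, 270) [110  59  99]
(310, 187) [111 101  88]
blue [[ 49.99253731 253.78358209]] ((502.3878479003906, 710.89501953125), (172.1775360107422, 158.1318359375), 89.67411804199219)
blue [[373.01976285 216.51778656]] ((607.3799438476562, -60.366477966308594), (206.67950439453125, 116.46269226074219), 14.300869941711426)
blue [[ 59.3255814  182.28294574]] ((677.9644165039062, 710.0020751953125), (170.30386352539062, 163.75802612304688), 89.99102783203125)
blue [[ 66.38066465 121.78549849]] ((852.2618408203125, 709.7430419921875), (171.28521728515625, 170.69546508789062), 0.08039110898971558)
cop [[317.472 219.32 ]] ((592.6624145507812, 79.40684509277344), (105.60482788085938, 35.7171745300293), 14.091435432434082) [[537.  84.]
 [546.  49.]
 [648.  75.]
 [640. 110.]]
cop [[244.03428571 161.13142857]] ((733.4208374023438, 263.4356689453125), (152.0421142578125, 52.204071044921875), 16.9696102142334) [[653. 266.]
 [668. 216.]
 [814. 261.]
 [799. 311.]]
carton top/bottom [[495.0, 88.0], [503.0, 28.0], [455.0, 21.0], [442.0, 81.0]]
cyl [[370.0, 224.0]]
roller [[435.0, -73.0]]
strap end [[498.0, -218.0]]
yellow [[592.0, 396.0], [506.0, 277.0], [472.0, 304.0], [555.0, 418.0]]
bigcop [[798.0, 305.0], [670.0, 218.0], [657.0, 263.0]]
```

View pics/crop0.png

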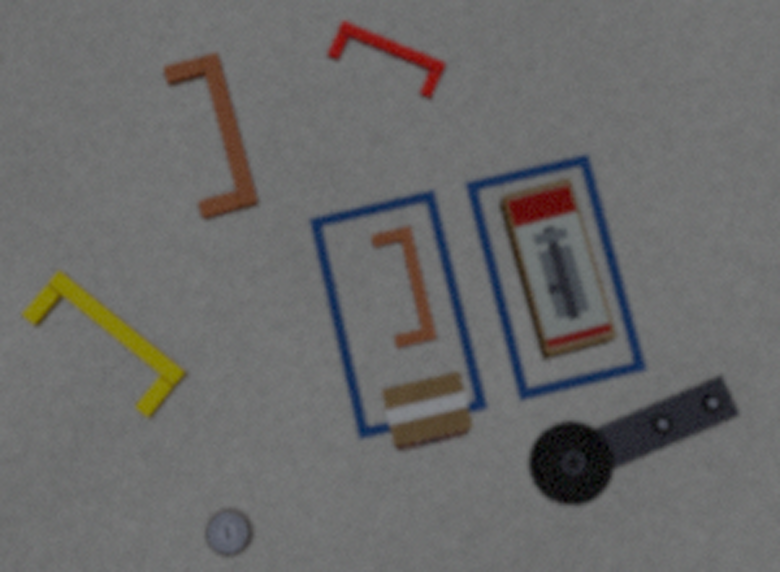

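The crop confirms it: the small copper handle lies inside the empty outline at crop (410,290), legs to the left, nearly parallel to the outline. The large copper one (235,135) is outside. Next I'll set up the outline frame and get tighter carton edges from the same picture.

```bash
cat >> meas.py <<'E'
def fac(w,c0,th):
    d=np.atleast_2d(w)[:,:2]-c0; a=np.radians(th)
    return np.c_[d@[np.cos(a),np.sin(a)],d@[-np.sin(a),np.cos(a)]]
def wor(p,c0,th):
    a=np.radians(th); p=np.atleast_2d(p); return c0+np.c_[p@[np.cos(a),-np.sin(a)],p@[np.sin(a),np.cos(a)]]
E
python3 - <<'E'
from meas import *
c=get_calibration("top"); im=cv2.imread('pics/top0.png'); h=hsv(im)
q=ray(c,[(280.4,194.2),(326.2,184.2),(346.2,266.9),(299.2,277.7)],0)[:,:2]; print(q.round(1).tolist(),q.mean(0))
b=cv2.inRange(h,(100,70,40),(130,255,255)); b[:, :275]=0; b[:,348:]=0;b[:170]=0;b[285:]=0
ys,xs=np.nonzero(b); w=ray(c,np.c_[xs,ys],0)[:,:2].astype(np.float32); rc=cv2.minAreaRect(w); print(rc)
th=14.3; c0=np.array(rc[0])
a=np.array([-37.05,145.35]);print('from nb',np.array([607.4,-60.4])+a)
t=cv2.inRange(h,(8,70,40),(22,160,255)); t[:245]=0;t[290:]=0;t[:,:300]=0;t[:,350:]=0
ks=[k for k in blobs(t,30)]
for k in ks:
    w=ray(c,k.reshape(-1,2),150)[:,:2].astype(np.float32); m=cv2.minAreaRect(w); print('tan',m,fac(cv2.boxPoints(m),c0,th).round(1).tolist())
E
```

```text
[[655.9, 164.4], [682.7, 53.4], [483.0, 3.2], [456.0, 113.7]] [569.40122173  83.66718632]
((576.8883666992188, 60.00994110107422), (209.02857971191406, 171.10333251953125), 14.204794883728027)
from nb [570.35  84.95]
tan ((457.9414978027344, 52.7296142578125), (17.761695861816406, 60.31568908691406), 14.801188468933105) [[-126.2, 52.4], [-125.7, -7.9], [-107.9, -7.8], [-108.4, 52.6]]
tan ((488.37347412109375, 61.03215408325195), (13.572534561157227, 61.097774505615234), 13.894951820373535) [[-92.1, 53.4], [-92.5, -7.6], [-78.9, -7.7], [-78.5, 53.4]]
```

>>> {"op": "step_arm", "data": {"rows": [[[-20,-14,0],5],[[-60,-41,0],13],[[-108,-73,0],21],[[-156,-105,0],29],[[-204,-138,0],37],[[-252,-171,0],45],[[-300,-203,0],53],[[-348,-236,0],57.6],[[-396,-268,0],57.6],[[-444,-301,0],57.6],[[-492,-333,0],57.6],[[-530,-359,0],57.6]], "fingers": 0.5}}

```text
time: 1.3
tool_pos: [538.1, 115.4, 242.0]
tcp_rot: [-180.0, -0.0, 104.2]
ft_force: [0.4, 1.0, -1.0]
finger_gap: 42.7
grip_force: 0.0
```

>>> {"op": "step_arm", "data": {"rows": [[[0,0,0],0],[[0,0,0],0]]}}

```text
time: 1.5
tool_pos: [537.5, 116.1, 241.6]
tcp_rot: [-179.9, -0.0, 104.1]
ft_force: [-0.4, -0.1, 0.4]
finger_gap: 42.7
grip_force: 0.0
```

```bash
python3 - <<'E'
from meas import *
s=r.sense(); c=get_calibration("wrist"); im=snapshot("wrist"); cv2.imwrite('pics/w1.png',im)
print(s['time'],s['tool_pos'],s['tcp_rot'],c['eye'],c['orientation'])
print(fac(s['tool_pos'][:2],np.array([569.9,84.3]),14.2))
for k in blobs(copper(im),150):
    w=ray(c,k.reshape(-1,2),12)[:,:2].astype(np.float32); m=cv2.minAreaRect(w)
    print('cop',k.mean(0),m,fac(cv2.boxPoints(m),np.array([569.9,84.3]),14.2).round(1).tolist())
E
```

```text
1.5 [537.52335577 116.11342909 241.55514147] [-1.79916532e+02 -2.66860559e-02  1.04088929e+02] [521.38619854 184.19790037 373.33676907] [-16.10534439   0.15150614  14.05341158]
[[-23.58331807  38.78361086]]
cop [[365.10927152 219.3013245 ]] ((594.59619140625, 79.39633178710938), (105.4375991821289, 37.91167449951172), 14.09443473815918) [[-29.9, 8.2], [-30.0, -29.7], [75.4, -29.9], [75.5, 8.0]]
cop [[559.91876209  78.51450677]] ((733.5249633789062, 261.45599365234375), (154.3045654296875, 53.09496307373047), 16.861225128173828) [[123.8, 154.5], [126.2, 101.5], [280.4, 108.7], [277.9, 161.7]]
```

View pics/w1.png

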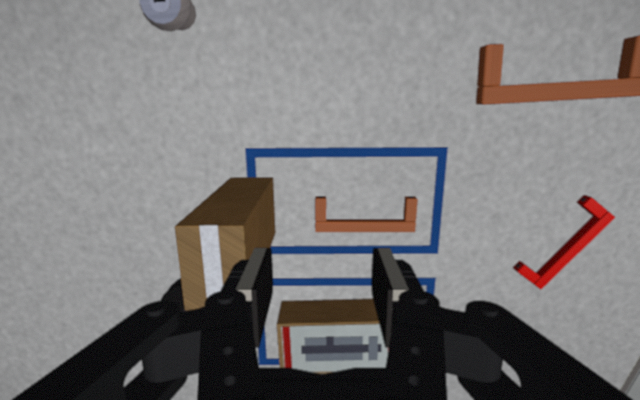

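The wrist view confirms it: the small handle spans (316–416, 198–230) inside the tape, the carton stands at its near end at (225,240), and the neighbour is at (335,330). Next I move behind the bar and down.

>>> {"op": "step_arm", "data": {"rows": [[[-25,12,0],0],[[-62,29,0],0],[[-97,45.6,15],0],[[-97,45.6,60],0],[[-97,45.6,110],0],[[-97,45.6,155],0],[[-97,45.6,190],0],[[-97,45.6,210],0],[[-97,45.6,217],0],[[-97,45.6,217],0]]}}

```text
time: 2.55
tool_pos: [604.4, 35.9, 24.5]
tcp_rot: [-179.9, -0.0, 104.3]
ft_force: [0.5, 0.3, -0.1]
finger_gap: 42.6
grip_force: 0.0
```

>>> {"op": "step_arm", "data": {"rows": [[[0,0,3],0],[[0,0,6],0],[[0,0,8],0],[[0,0,10],0],[[0,0,12],0],[[0,0,12],0]]}}

```text
time: 3.15
tool_pos: [605.3, 34.4, 13.0]
tcp_rot: [-180.0, -0.0, 104.2]
ft_force: [-0.5, 0.6, 0.4]
finger_gap: 42.8
grip_force: 0.0
```

>>> {"op": "step_arm", "data": {"rows": [[[0,0,1],0],[[0,0,2],0],[[0,0,3],0],[[0,0,3],0]]}}

```text
time: 3.55
tool_pos: [605.3, 34.5, 10.1]
tcp_rot: [-180.0, -0.0, 104.3]
ft_force: [0.4, 0.3, -0.6]
finger_gap: 43.2
grip_force: 0.0
```

>>> {"op": "step_arm", "data": {"rows": [[[0,0,1],0],[[0,0,2],0],[[0,0,2],0]]}}

```text
time: 3.85
tool_pos: [605.7, 34.5, 9.2]
tcp_rot: [180.0, 0.0, 104.3]
ft_force: [-4.0, 0.3, 9.1]
finger_gap: 42.6
grip_force: 4.0
```

The tips touch the shelf at TCP z ≈ 9, so I raise 4 mm and push along the outline's +y.

>>> {"op": "step_arm", "data": {"rows": [[[0,0,-4],0],[[5,0,-4],0],[[11,0,-4],0],[[17,0,-4],0],[[23,0,-4],0],[[29,0,-4],0],[[35,0,-4],0],[[42,0,-4],0],[[49,0,-4],0],[[56,0,-4],0],[[62,0,-4],0],[[64,0,-4],0]]}}

```text
time: 5.05
tool_pos: [589.5, 97.3, 12.3]
tcp_rot: [-180.0, -0.0, 104.3]
ft_force: [0.8, -0.4, -1.3]
finger_gap: 42.9
grip_force: 0.4
```

```bash
cat > chk.py <<'E'
from meas import *
import sys
s=r.sense(); im=snapshot("top"); c=get_calibration("top"); cv2.imwrite(sys.argv[1],im)
C0=np.array([569.9,84.3]); print(s['time'],s['tool_pos'],fac(s['tool_pos'][:2],C0,14.2))
for k in blobs(copper(im),40):
    w=ray(c,k.reshape(-1,2),12)[:,:2].astype(np.float32); m=cv2.minAreaRect(w)
    print('cop',m,fac(cv2.boxPoints(m),C0,14.2).round(1).tolist())
E
python3 chk.py pics/t1.png
```

```text
5.05 [589.49256201  97.3024878   12.26210897] [[22.18352442  7.79900116]]
cop ((542.1862182617188, 111.27940368652344), (28.83179473876953, 44.27894973754883), 61.72713851928711) [[-46.3, 37.3], [-13.7, 7.4], [5.8, 28.6], [-26.8, 58.5]]
cop ((733.4288330078125, 262.7235412597656), (152.2763214111328, 53.022422790527344), 16.742185592651367) [[125.1, 156.0], [127.4, 103.0], [279.5, 109.7], [277.2, 162.7]]
cop ((842.1865234375, -587.2044677734375), (26.187374114990234, 128.37161254882812), 25.071897506713867) [[74.3, -657.2], [98.5, -783.3], [124.2, -778.3], [100.0, -652.3]]
```

View pics/t1.png

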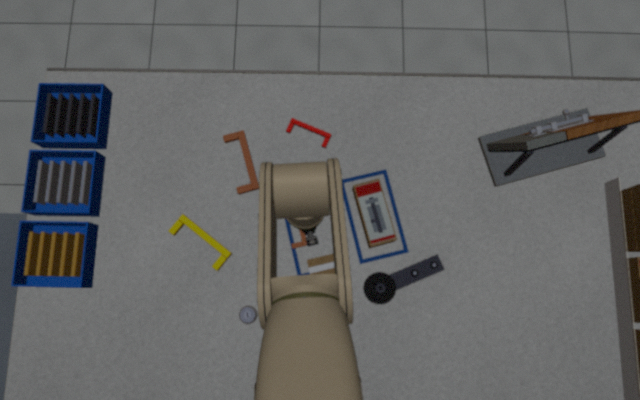

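The arm hides the handle in this view, apart from a leg at (297,240). The carton still stands at (320,263). I'll use the wrist camera instead.

```bash
sed -e 's/"top"/"wrist"/g' chk.py > chkw.py; python3 chkw.py pics/w2.png
```

```text
5.1 [589.51548472  97.31889886  12.27827115] [[22.2097725   7.80928768]]
cop ((582.8133544921875, 126.3204345703125), (106.66886138916016, 38.804656982421875), 14.016621589660645) [[-30.4, 57.1], [-30.6, 18.3], [76.1, 18.0], [76.2, 56.8]]
cop ((665.2119750976562, 214.00311279296875), (5.273418426513672, 8.500349998474121), 44.773868560791016) [[119.8, 104.7], [124.1, 97.4], [128.6, 100.0], [124.3, 107.4]]
```

View pics/w2.png

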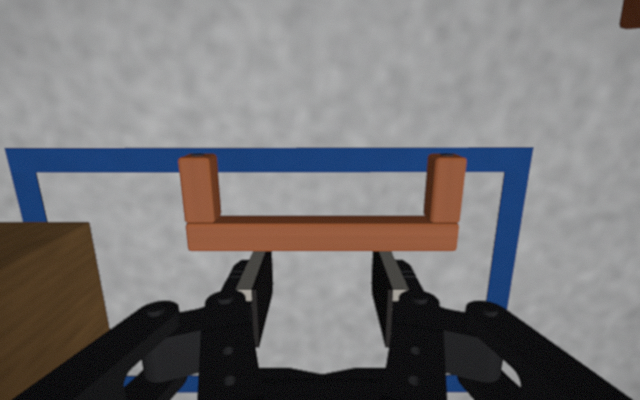

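The handle is moving straight, bar at (188–457, 235), with its outer edge at fy = 18. Continue another 62 mm.

>>> {"op": "step_arm", "data": {"rows": [[[4,0,0],0],[[10,0,0],0],[[16,0,0],0],[[22,0,0],0],[[28,0,0],0],[[34,0,0],0],[[40,0,0],0],[[46,0,0],0],[[52,0,0],0],[[57,0,0],0],[[60,0,0],0],[[62,0,0],0]]}}

```text
time: 6.35
tool_pos: [574.5, 156.9, 12.4]
tcp_rot: [180.0, 0.0, 104.3]
ft_force: [1.3, -1.8, 2.2]
finger_gap: 42.8
grip_force: 1.2
```

```bash
python3 chkw.py pics/w3.png
```

```text
6.35 [574.48850177 156.88627767  12.38123047] [[22.25425173 69.24283598]]
cop ((567.4569702148438, 186.31634521484375), (106.56318664550781, 38.5020866394043), 14.23460578918457) [[-30.6, 118.7], [-30.6, 80.2], [76.0, 80.3], [75.9, 118.8]]
cop ((662.5252075195312, 237.60179138183594), (19.60202980041504, 55.77128982543945), 27.959346771240234) [[111.2, 150.7], [124.5, 96.5], [143.6, 101.1], [130.3, 155.3]]
```

The handle is clear: its outer edge is at fy = 80 and the tape ends at 60. Now I back off, rise, turn 90° and go behind the carton.

>>> {"op": "step_arm", "data": {"rows": [[[-8,0,0],0],[[-15,0,-15],0],[[-15,0,-55],0],[[-15,0,-100],0],[[-15,0,-150],0],[[-15,0,-200],0],[[-15,0,-240],0],[[-25,-15,-240],8],[[-35,-50,-240],16],[[-45,-90,-240],24],[[-55,-130,-240],32],[[-65,-160,-240],40]]}}

```text
time: 7.6
tool_pos: [433.6, 53.1, 253.1]
tcp_rot: [180.0, -0.0, 63.9]
ft_force: [-0.6, -0.3, 0.4]
finger_gap: 42.7
grip_force: 0.0
```

>>> {"op": "step_arm", "data": {"rows": [[[0,0,0],0],[[0,0,0],0]]}}

```text
time: 7.8
tool_pos: [435.5, 53.6, 253.6]
tcp_rot: [179.9, -0.1, 64.2]
ft_force: [-0.2, -0.0, -0.1]
finger_gap: 42.7
grip_force: 0.0
```

>>> {"op": "step_arm", "data": {"rows": [[[0,0,0],8],[[0,0,0],16],[[0,0,0],24],[[0,0,0],32],[[0,0,0],40],[[0,0,0],48],[[0,0,0],50],[[0,0,0],50]], "fingers": 0.3}}

```text
time: 8.6
tool_pos: [436.1, 54.5, 252.7]
tcp_rot: [-180.0, -0.0, 14.3]
ft_force: [-0.1, -0.2, -0.3]
finger_gap: 25.4
grip_force: 0.0
```

```bash
python3 chkw.py pics/w4.png; python3 -c "
from h import *
c=get_calibration('wrist');print(c['eye'],c['orientation'])"
```

```text
8.6 [436.13543935  54.46614943 252.71313067] [[-136.9958952     3.89114699]]
cop ((539.8211059570312, 177.79180908203125), (51.15797805786133, 38.052162170410156), 14.120584487915039) [[-31.8, 117.1], [-31.8, 79.0], [19.3, 79.0], [19.4, 117.0]]
[505.56329127  71.39409796 384.42220549] [-16.25666859   0.08077234 -75.64309536]
```

View pics/w4.png

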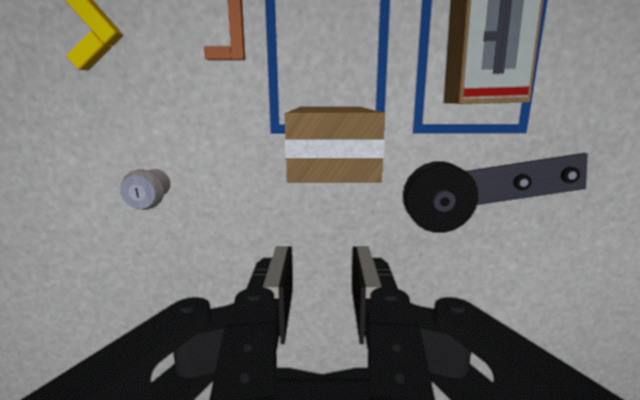

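The carton top is at (286–384, 112–182), square to the outline; the handle's leg is at (225,50), outside the tape. I'll measure it once from this view.

```bash
python3 - <<'E'
from meas import *
c=get_calibration("wrist"); C0=np.array([569.9,84.3])
print(fac(ray(c,[(286,112),(384,112),(382,182),(287,182)],150),C0,14.2).round(1).tolist())
print(fac(ray(c,[(273,129),(383,40),(267,5),(420,130),(528,130)],0),C0,14.2).round(1).tolist())
E
```

```text
[[-75.5, 26.3], [-75.3, -35.9], [-120.9, -36.9], [-121.0, 26.7]]
[[-99.3, 55.1], [-12.7, -56.4], [17.9, 56.7], [-99.9, -99.8], [-99.7, -213.2]]
```

>>> {"op": "step_arm", "data": {"rows": [[[-8,4,0],0],[[-18,9,5],0],[[-19,9,35],0],[[-19,9,70],0],[[-19,9,100],0],[[-19,9,113],0],[[-19,9,113],0],[[-19,9,113],0]]}}

```text
time: 9.45
tool_pos: [419.6, 40.6, 140.4]
tcp_rot: [180.0, -0.1, 14.3]
ft_force: [0.4, -0.8, 0.8]
finger_gap: 25.7
grip_force: 0.0
```

>>> {"op": "step_arm", "data": {"rows": [[[6,0,0],0],[[12,0,0],0],[[18,0,0],0],[[21,0,0],0],[[23,0,0],0],[[25,0,0],0],[[27,0,0],0],[[29,0,0],0],[[31,0,0],0],[[33,0,0],0],[[35,0,0],0],[[37,0,0],0]]}}

```text
time: 10.65
tool_pos: [455.2, 50.0, 139.3]
tcp_rot: [180.0, 0.0, 14.2]
ft_force: [-0.9, 0.4, 0.9]
finger_gap: 25.9
grip_force: 0.3
```

```bash
python3 -c "
from h import *
a=snapshot('scene');b=snapshot('wrist')
cv2.imwrite('pics/s5.png',np.vstack([cv2.resize(a[120:290,210:430],(660,510))[:300],cv2.resize(b,(480,300))]) if 0 else np.hstack([cv2.resize(a[130:280,230:410],(360,300)),cv2.resize(b,(440,300))]))"
```

```text
(no output)
```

View pics/s5.png

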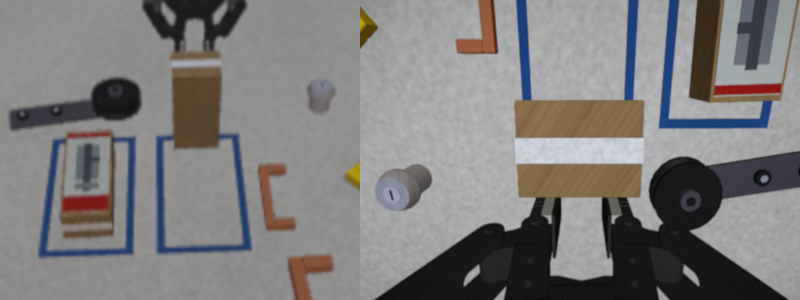

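The handle lies clear to the right of the tape at (280,195), and the fingertips sit centred behind the carton's top. I'll keep pushing slowly until it passes its balance point.

>>> {"op": "step_arm", "data": {"rows": [[[2,0,0],0],[[4,0,0],0],[[6,0,0],0],[[8,0,0],0],[[10,0,0],0],[[12,0,0],0],[[14,0,0],0],[[16,0,0],0],[[18,0,0],0],[[20,0,0],0],[[22,0,0],0],[[24,0,0],0]]}}

```text
time: 11.95
tool_pos: [478.5, 55.9, 139.3]
tcp_rot: [-180.0, -0.0, 14.3]
ft_force: [0.5, 0.2, -0.2]
finger_gap: 25.5
grip_force: 0.0
```

```bash
python3 -c "
from h import *
a=snapshot('scene');b=snapshot('wrist')
cv2.imwrite('pics/s6.png',np.hstack([cv2.resize(a[130:280,230:410],(360,300)),cv2.resize(b,(440,300))]))"
```

```text
(no output)
```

View pics/s6.png

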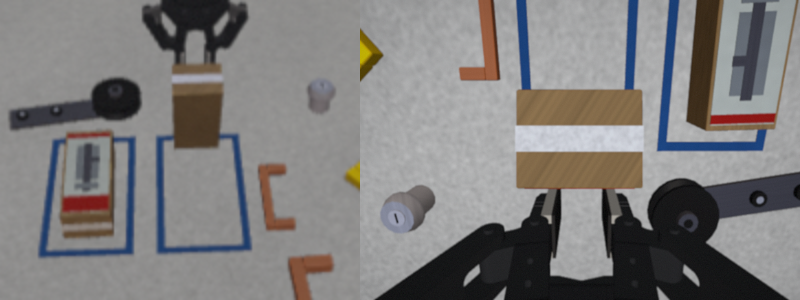

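The carton is leaning forward with its foot still at (196,147), not sliding. Continue a little past the balance point.

>>> {"op": "step_arm", "data": {"rows": [[[2,0,0],0],[[4,0,0],0],[[6,0,0],0],[[8,0,0],0],[[10,0,0],0],[[12,0,0],0],[[14,0,0],0],[[16,0,0],0],[[16,0,0],0],[[16,0,0],0],[[16,0,0],0],[[16,0,0],0]]}}

```text
time: 13.25
tool_pos: [493.8, 59.8, 139.3]
tcp_rot: [-180.0, 0.0, 14.2]
ft_force: [0.1, -0.3, 1.2]
finger_gap: 25.9
grip_force: 0.0
```

>>> {"op": "step_arm", "data": {"rows": [[[0,0,0],0],[[-5,0,-20],0],[[-20,0,-50],0],[[-40,0,-90],0],[[-60,0,-110],0],[[-60,0,-110],0],[[-60,0,-110],0]]}}

```text
time: 13.95
tool_pos: [436.0, 45.0, 249.7]
tcp_rot: [180.0, -0.1, 14.2]
ft_force: [0.5, 0.2, -0.8]
finger_gap: 25.9
grip_force: 0.0
```

```bash
python3 chkw.py pics/w7.png; python3 -c "
from h import *
a=snapshot('scene');b=snapshot('wrist')
cv2.imwrite('pics/s7.png',np.hstack([cv2.resize(a[130:280,230:410],(360,300)),cv2.resize(b,(440,300))]))"
```

```text
13.95 [436.02007365  45.00249466 249.7171291 ] [[-139.42924035   -5.25504906]]
cop ((538.1790771484375, 177.0587615966797), (47.747154235839844, 38.202884674072266), 14.300358772277832) [[-31.9, 116.8], [-31.8, 78.6], [15.9, 78.6], [15.8, 116.8]]
```

View pics/s7.png

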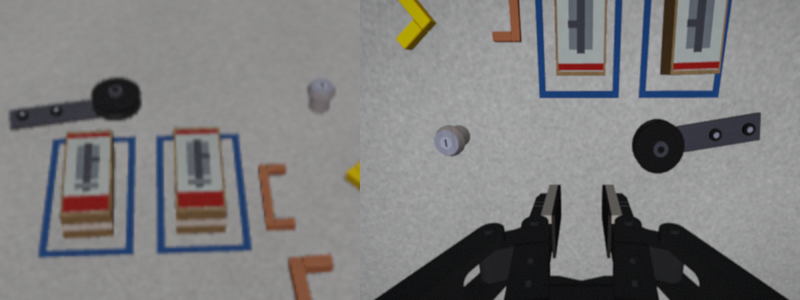

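The carton lies label up inside its outline, with tape visible on all sides. The handle is flat on the bare shelf, and the roller and cylinder haven't moved. The gripper touches nothing, so I'm handing in.

```bash
python3 -c "
from h import *
print(r.hand_in())"
```

```text
the job is handed in; nothing more can be done
None
```

The job is handed in at about 14 s: the copper handle was pushed out first and lies flat on the bare shelf about 20 mm clear of the tape, then the carton was tipped over and lies label up inside its outline, with no other goods seen to have moved; the hand-in gave no verdict.

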